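# Shim the seized foot of a dial-gauge stand

## Robot

A 6-joint arm with a two-finger parallel gripper is mounted at the origin on a cart in front of the work surface, level with it; the furniture and walls round the work are solid. World frame = base frame: x ahead of the robot, y to its left, z up, the work surface at z = 0. Lengths are in m, angles in degrees, forces in N, time in s.
With the tool pointing down it reaches from about 0.35 to 0.875 m from the base axis. Payload 4.2 kg.
Tool frame: the origin (TCP) lies on the centre line of the jaws, within the pads' length; the fingertips stand 25 mm ahead of it and the grasp point (between the pads) lies 6 mm ahead of it; z points along the fingers, y is the line along which they close (so a half turn about z gives the same grasp; the last joint's range is limited). The gripper opens to 87 mm and grips with 3 to 60 N. Pads are 19 mm wide; open, the fingers measure 117 mm over their backs; the gripper's body (75 mm by 190 mm) begins 51 mm behind the grasp point.
Start: joints at [-58.064, 22.042, 0.453, 0, -68.411, -14.817], TCP at [0.184, -0.597, 0.248] pointing down, gripper open.
Joint ranges: [-179.83, 179.83], [-69.29, 118.12], [-61.27, 80.66], [-181.25, 117.63], [-171.15, -9.14], [-177.46, 177.46]. Speed limits (degrees/s): [159.86, 159.86, 180, 180, 180, 180].

## Interface

Orientations are given as a 3x3 rotation matrix whose columns are the frame's x, y, z axes.
In Python, from station import r gives the robot as it stands.
- The arm moves only by the tool move_arm, never from a script. Its argument "series" is a list of rows, each an object with "grip": the opening, from 0 (shut) to 1 (fully open); "xyz": the shift along the tool's x, y, z in mm, a list of three; "angular": the turn, a rotation vector about the tool's x, y, z in rad, a list of three. A call has 1 to 10 rows; each row is the pose to reach, as a shift and turn from the pose commanded when the call began, along the tool's axes at that moment; what a row does not reach only later rows make up. A row lasts 1/10 s, in which the tool goes at most 50 mm and 8.59 degrees, less where a joint would pass 70% of its speed; a pose out of reach is approached as far as the arm can. A call with a gripper value outside its range is refused whole. The fingers move at their own pace and stop on an object; the grip force is fixed at half the most. Time passes only in rows, so rows that repeat a pose let the fingers close. It gives the time, the measured TCP pose, the force, the opening and the grip force at its end, in the units of the state.
- r.sense(): the state, without advancing time (a new reading comes with each control period).
- r.capture(name): name is "side" or "top" or "wrist"; returns a dict with "img" (400x640x3 uint8, red, green, blue), "camera_matrix" (3x3 intrinsics, pixels), "k1" (the pictures are not rectified: a ray, as slopes to the right and down, at radius r is drawn at 1 + k1 r^2 times it, then the intrinsics apply), "rvec" (rotation vector, rad) and "tvec" (3), from world to camera coordinates, as OpenCV has them; the wrist camera has in their place "hand_eye" (4x4, takes a point from camera to tool coordinates, whose origin is the TCP and whose axes are the flange's). Camera axes: x right, y down, z forward; pixel columns grow to the right and rows downward; lengths in m; the calibration is good to about 2 mm. A picture is of the moment at which its call begins: read the wrist's pose just before it. There is no depth.
- r.finish_job(): hands the job in; it is judged then, once.
The state is a dict: "time_s": time; "joints": joint angles; "joint_velocities": joint speeds; "effort": joint torques, N m; "tcp_pos": TCP position; "ee_rot": TCP orientation; "wrist_force": force on the tool from outside, world axes, zero at the start; "moment": the same for the moment, N m; "gripper_width": opening from 0.0 (shut) to 1.0 (fully open); "gripper_force": force on a finger pad.
Only numpy, scipy, OpenCV 4.12 (cv2) and the standard library are available. Lean on these libraries where they do the work, as an engineer would, in place of code of your own. Each camera call takes 0.05 s, during which the arm holds its last target. There are 200 camera calls.

## Task

The dial-gauge stand rocks on the bench because its front-left levelling foot is seized and hangs short of the bench top. Slide the flat red packer flat under that foot, then slide the blue tapered shim, thin end first, in between packer and foot just until it bears and all four feet carry the stand without jacking any of them up, and prove it with a gentle but definite push straight down on the domed nut above that foot. Do not shove the stand, touch its dial gauge or disturb the things lying around; leave both shims in place.

Things in the scene. Friction and masses are not known exactly. Their poses are not given: they have to be found in the camera images.
- stand: Grey cast dial-gauge stand, 2.6 kg, loose on the bench: base plate 166 (x) by 150 (y) by 16 mm, underside 28 mm above the bench; four side ears with a levelling foot each, at x +-68, y +-88 mm; column 219 mm high at the rear (x 64 mm), arm and gauge over the middle. Origin on the bench under the base centre; x to the column (rear), y left. Stands level on three feet, rocks when pressed.
- short_foot: Seized front-left foot of the stand. Origin on its axis at bench height while the stand is level; axes as the stand's. Under the ear hangs a fixed round steel pad 28 mm in diameter; its flat underside is 8.5 to 12 mm above the bench (not measured, different each time). Shims go in from the stand's left, along its -y direction, where the bench is open.
- nut_top (a point): Top of the 19 mm wide steel domed nut on the ear above the seized foot: on the foot's axis, 57 mm above the bench. Press here.
- foot_front_right: Front-right levelling foot of the stand, a steel pad 28 mm in diameter. Origin on its axis at the bench; axes as the stand's.
- foot_rear_right: Rear-right levelling foot of the stand, same shape. Origin on its axis at the bench. Opposite to the seized foot.
- foot_rear_left: Rear-left levelling foot of the stand, same shape. Origin on its axis at the bench.
- dial_gauge: Dial gauge 57 mm in diameter in the stand's arm, over the middle of the base; face to the front. Origin on its spindle 140 mm above the bench. Delicate.
- packer: Flat red plastic packer 100 (x) by 28 (y) by 5 mm (z), lying flat, 30 g, on the left bench panel, which lies 5 mm lower than the right one that carries the stand (seam 75 mm left of the robot's middle). Origin: centre of its underside, x along its length (both ends alike).
- wedge: Blue plastic tapered shim 150 (x) by 30 (y) mm, 40 g, lying on its flat underside on the lower left bench panel. Origin: centre of its underside. Its thickness falls evenly from 10.5 mm at the thick end (x = -75 mm) to 1.5 mm at the thin end (x = +75 mm), 6 mm per 100 mm; sides upright. It stays where it is driven.
- wedge_tip (a point): Middle of the thin end of the tapered shim, on its underside. The shim goes in almost free until it meets the foot; then the push rises by several newtons within a few millimetres, and from about 9 N of push it jacks the stand up off another foot and shoves it.
- pack: Blue battery pack 73 by 52 by 9 mm with leads, lying behind the work. A bystander.
- plug_gauge: Steel plug gauge 100 mm long, 16 mm thick, lying in front of the stand. A bystander.
- tweezers: Thin tweezers 126 mm long, lying to the left near the bench's front edge. A bystander.

How it is judged:
By the outcome, as a careful person would: the job done as asked, in the order asked, and still so for the second after the job is handed in, with the robot touching nothing.
It also fails if it takes over 69 s, if anything falls off the work surface, if the arm or the gripper's body presses on something with over 40 N, if the wrist force passes 120 N, or if a joint passes its speed limit or range.

## Working session

There is one attempt and no reset: what is moved stays moved. The work goes in short steps, Python scripts to look and compute and a tool call to move; the robot and the scene stay as the last step left them, time stands still between calls to the robot, and variables do not carry over. Pictures are saved under pics/ and viewed, at most 10 in all, crops included, and the job is handed in when it is done.

Besides the shell and the picture viewer there is one more tool, called after "Request:" as name([rows], argument=value, ...), one row to a line, values as JSON. move_arm: Moves the arm, as the interface text tells. Its arguments: {"type":"object","properties":{"series":{"type":"array"}},"required":["series"]}

```bash
ls; mkdir -p pics; cat > h.py <<'E'
import numpy as np, cv2
from station import r
def cap(n):
    s=r.sense(); c=r.capture(n); c['s']=s
    K=np.array(c['camera_matrix'],float)
    if n=='wrist':
        T=np.eye(4);T[:3,:3]=s['ee_rot'];T[:3,3]=s['tcp_pos']
        W=T@np.array(c['hand_eye']); 
    else:
        R,_=cv2.Rodrigues(np.array(c['rvec'],float));W=np.eye(4);W[:3,:3]=R.T;W[:3,3]=-R.T@np.array(c['tvec'],float).ravel()
    c['W']=W;c['K']=K;return c
def und(c,px):
    px=np.asarray(px,float).reshape(-1,1,2)
    return cv2.undistortPoints(px,c['K'],np.array([c['k1'],0,0,0,0.])).reshape(-1,2)
def ray(c,px):
    p=und(c,px);d=np.c_[p,np.ones(len(p))]@c['W'][:3,:3].T
    return c['W'][:3,3],d
def plane(c,px,z):
    o,d=ray(c,px);return o+d*((z-o[2])/d[:,2])[:,None]
def proj(c,P):
    R=c['W'][:3,:3].T;t=-R@c['W'][:3,3]
    return cv2.projectPoints(np.asarray(P,float).reshape(-1,1,3),cv2.Rodrigues(R)[0],t,c['K'],np.array([c['k1'],0,0,0,0.]))[0].reshape(-1,2)
def save(c,name): cv2.imwrite('pics/'+name,c['img'][:,:,::-1])
def hsv(c): return cv2.cvtColor(np.ascontiguousarray(c['img']),cv2.COLOR_RGB2HSV)
E
python3 - <<'E'
from h import *
s=r.sense();print(s)
for n in('top','side'):
    c=cap(n);save(c,n+'0.png');print(n,c['W'].round(3).tolist(),c['k1'],c['K'].tolist())
E
```

```text
pics
{'time_s': 0.0, 'joints': array([-5.80638960e+01,  2.20920473e+01,  3.77563060e-01, -2.90997921e-02,
       -6.84101789e+01, -1.48165394e+01]), 'joint_velocities': array([0.02250965, 0.02030122, 0.05930702, 0.00495455, 0.03592849,
       0.03653355]), 'effort': array([ 1.06390287e-04, -3.90669858e+01,  1.87406266e+01,  4.21986893e+00,
        1.08411990e-02, -2.07815538e-04]), 'tcp_pos': array([ 0.18383235, -0.596768  ,  0.24643056]), 'ee_rot': array([[-9.55747663e-01, -2.94186748e-01, -7.50132882e-04],
       [-2.94187687e-01,  9.55745369e-01,  2.09622421e-03],
       [ 1.00254647e-04,  2.22414124e-03, -9.99997522e-01]]), 'wrist_force': array([0.30600796, 0.03433654, 0.61034107]), 'moment': array([-0.02465161, -0.00991886,  0.00512076]), 'gripper_force': 0.0, 'gripper_width': 1.0003664259591523}
top [[0.047, -0.975, 0.219, 0.25], [-0.999, -0.046, 0.009, 0.008], [0.002, -0.219, -0.976, 1.44], [0.0, 0.0, 0.0, 1.0]] -0.13499787609178238 [[465.58072697818864, 0.0, 324.05526060253663], [0.0, 465.58072697818864, 202.38784852201013], [0.0, 0.0, 1.0]]
side [[-0.998, -0.035, 0.052, 0.459], [-0.062, 0.489, -0.87, 1.195], [0.004, -0.871, -0.491, 0.789], [0.0, 0.0, 0.0, 1.0]] -0.043017138377171395 [[496.58235234828925, 0.0, 320.58294426847664], [0.0, 496.58235234828925, 200.36752018107398], [0.0, 0.0, 1.0]]
```

View pics/top0.png

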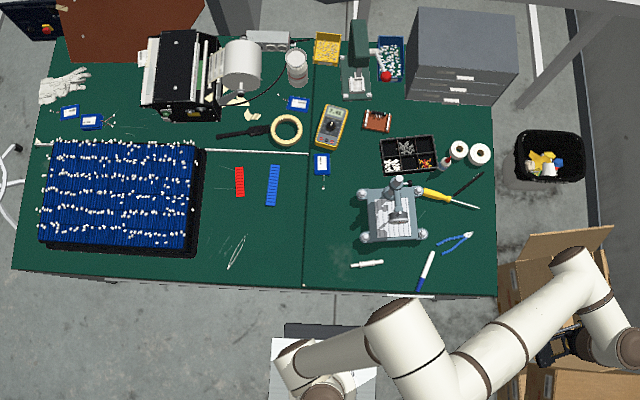

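View pics/side0.png

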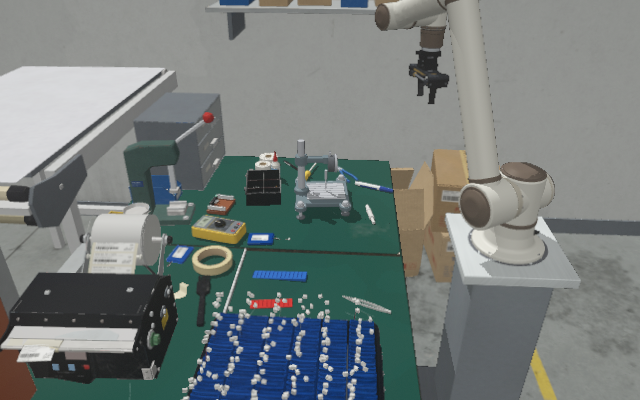

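Top view: packer (red) at (239,181), wedge (blue) at (272,185), stand about (393,215) with column to the back; the seam is at column ~305. The side view agrees: wedge (280,276), packer (271,303), stand (322,195).

```bash
cat >> h.py <<'E'
def mask(c,lo,hi,roi):
    h=hsv(c);m=cv2.inRange(h,np.array(lo),np.array(hi));z=np.zeros_like(m);x0,y0,x1,y1=roi;z[y0:y1,x0:x1]=m[y0:y1,x0:x1];return z
def big(m):
    cs,_=cv2.findContours(m,cv2.RETR_EXTERNAL,cv2.CHAIN_APPROX_NONE);return max(cs,key=cv2.contourArea).reshape(-1,2)
def rect(c,m,z):
    P=plane(c,big(m),z);b=cv2.minAreaRect((P[:,:2]*1000).astype(np.float32));return b, cv2.boxPoints(b)
E
python3 - <<'E'
from h import *
c=cap('top');d=cap('side')
for nm,lo,hi,rt,rs in(('packer',(0,150,80),(8,255,255),(225,160,252,205),(245,295,297,310)),('wedge',(100,120,60),(125,255,255),(258,155,287,215),(250,268,310,283))):
    for cc,ro in((c,rt),(d,rs)):
        b,p=rect(cc,mask(cc,lo,hi,ro),0.0);print(nm,[np.round(q,1) for q in b],p.round(0).tolist())
print(plane(c,[(365,238),(421,236),(425,195),(362,195)],0.057).round(3))
A=cv2.resize(c['img'][150:260,330:450],None,fx=3.3,fy=3.3,interpolation=cv2.INTER_CUBIC)
B=cv2.resize(d['img'][130:240,280:400],None,fx=3.3,fy=3.3,interpolation=cv2.INTER_CUBIC)
cv2.imwrite('pics/st.png',np.hstack([A,B])[:,:,::-1])
E
```

```text
packer [array([630. , 297.1]), array([100.5,  28.2]), np.float64(7.6)] [[578.0, 304.0], [582.0, 276.0], [682.0, 290.0], [678.0, 318.0]]
packer [array([648.8, 302.2]), array([57.9, 24.8]), np.float64(4.1)] [[619.0, 312.0], [621.0, 288.0], [679.0, 292.0], [677.0, 317.0]]
wedge [array([624.5, 189.3]), array([ 33.3, 138.2]), np.float64(87.1)] [[555.0, 176.0], [693.0, 169.0], [694.0, 202.0], [556.0, 209.0]]
wedge [array([624. , 192.3]), array([138.2,  41.6]), np.float64(1.2)] [[554.0, 212.0], [555.0, 170.0], [694.0, 173.0], [693.0, 215.0]]
[[ 0.457 -0.107  0.057]
 [ 0.471 -0.276  0.057]
 [ 0.598 -0.288  0.057]
 [ 0.589 -0.094  0.057]]
```

View pics/st.png

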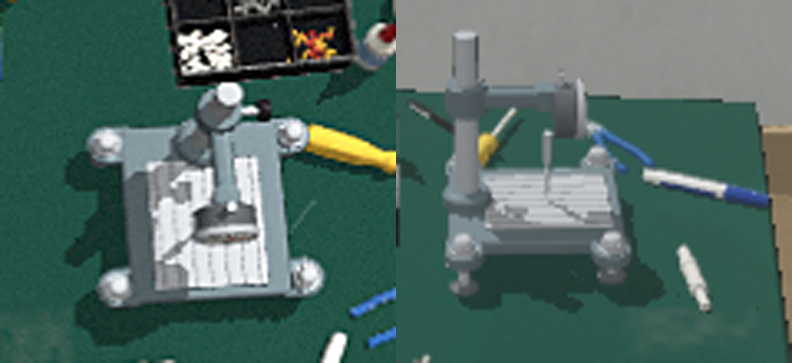

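Crop: nuts in the top picture at FL (365.5,237), FR (422.4,234), RR (418.5,191), RL (362,194); in the side picture RL (300,204.8), FL (344.8,204.2). The gauge faces the front and its pen/plug neighbours are clear of the left side.

```bash
python3 - <<'E'
from h import *
c=cap('top');d=cap('side');w=cap('wrist');print(np.array(w['hand_eye']).round(3).tolist(),w['K'][0,0])
N=plane(c,[(365.5,237),(422.4,234),(418.5,191),(362,194)],0.055);print(N.round(3))
M=plane(d,[(344.8,204.2),(300,204.8)],0.055);print('side FL,RL',M.round(3))
Q=np.array([[-68,88],[-68,-88],[68,-88],[68,88]],np.float32)/1000
A,_=cv2.estimateAffinePartial2D(Q,N[:,:2].astype(np.float32));print(A, np.degrees(np.arctan2(A[1,0],A[0,0])),np.hypot(*A[:,0]))
print('tray edges z.05',plane(c,[(205,150),(195,248)],0.05).round(3).tolist(),'z0',plane(c,[(205,150),(195,248)],0.0).round(3).tolist())
A=cv2.resize(c['img'][135:255,180:340],None,fx=2.5,fy=2.5,interpolation=cv2.INTER_CUBIC)
B=cv2.resize(d['img'][250:370,200:360],None,fx=2.5,fy=2.5,interpolation=cv2.INTER_CUBIC)
cv2.imwrite('pics/pw.png',np.hstack([A,B])[:,:,::-1])
E
```

```text
[[0.001, -0.96, -0.281, 0.077], [1.0, 0.0, 0.001, 0.0], [-0.001, -0.281, 0.96, -0.138], [0.0, 0.0, 0.0, 1.0]] 298.1754265286547
[[ 0.46  -0.109  0.055]
 [ 0.477 -0.281  0.055]
 [ 0.611 -0.269  0.055]
 [ 0.593 -0.094  0.055]]
side FL,RL [[ 0.464 -0.089  0.055]
 [ 0.596 -0.076  0.055]]
[[ 0.9818765  -0.09885323  0.53526011]
 [ 0.09885323  0.9818765  -0.18817079]] 5.749044910998115 0.9868401179214896
tray edges z.05 [[0.714, 0.406, 0.05], [0.402, 0.404, 0.05]] z0 [[0.731, 0.42, 0.0], [0.408, 0.418, 0.0]]
```

View pics/pw.png

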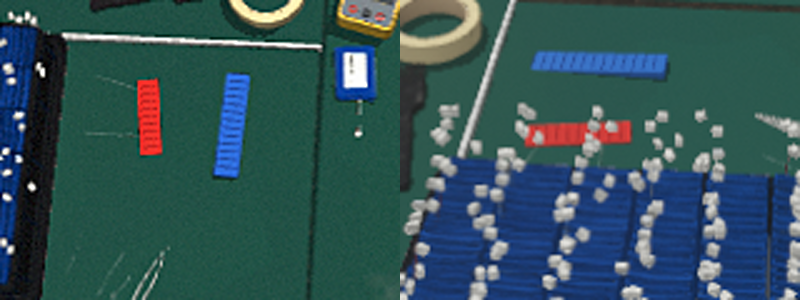

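Crop: the wedge's near side face is thicker at the image right in the side view (front end, world −x), so the thin end points away (+x). Packer and wedge are free, and the tray edge is at y≈0.405.

Request:
move_arm([
  {"grip": 1, "xyz": [-647, 687, -24], "angular": [0, 0, 0.166]},
  {"grip": 1, "xyz": [-647, 687, -24], "angular": [0, 0, 0.166]},
  {"grip": 1, "xyz": [-647, 687, -24], "angular": [0, 0, 0.166]},
  {"grip": 1, "xyz": [-647, 687, -24], "angular": [0, 0, 0.166]},
  {"grip": 1, "xyz": [-647, 687, -24], "angular": [0, 0, 0.166]},
  {"grip": 1, "xyz": [-647, 687, -24], "angular": [0, 0, 0.166]},
  {"grip": 1, "xyz": [-647, 687, -24], "angular": [0, 0, 0.166]},
  {"grip": 1, "xyz": [-647, 687, -24], "angular": [0, 0, 0.166]},
  {"grip": 1, "xyz": [-647, 687, -24], "angular": [0, 0, 0.166]},
  {"grip": 1, "xyz": [-647, 687, -24], "angular": [0, 0, 0.166]},
])

```text
time_s: 1.35
tcp_pos: [0.4045, -0.1475, 0.2608]
ee_rot: [[-0.991, -0.133, 0.001], [-0.133, 0.991, -0.0], [-0.001, -0.0, -1.0]]
wrist_force: [0.1, -0.7, 0.4]
gripper_width: 1.0
gripper_force: 0.0
```

```bash
python3 - <<'E'
from h import *
w=cap('wrist');save(w,'w1.png');np.save('w1.npy',w['W'])
import pickle;pickle.dump(w,open('w1.pkl','wb'))
print(w['s']['tcp_pos'])
E
```

```text
[ 0.40445572 -0.14750086  0.26079761]
```

View pics/w1.png

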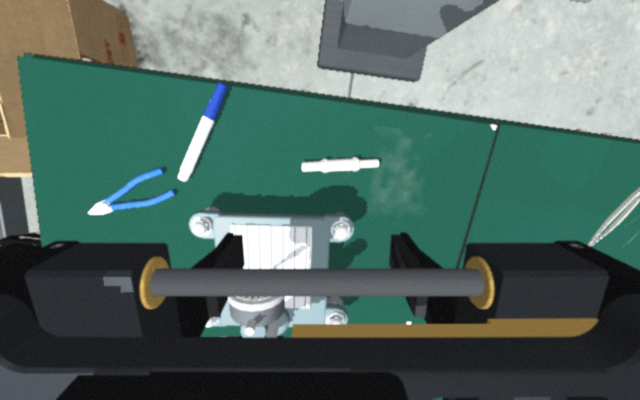

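Request:
move_arm([
  {"grip": 0.6, "xyz": [-246, 368, -10], "angular": [0, 0, 0]},
  {"grip": 0.6, "xyz": [-246, 368, -10], "angular": [0, 0, 0]},
  {"grip": 0.6, "xyz": [-246, 368, -10], "angular": [0, 0, 0]},
  {"grip": 0.6, "xyz": [-246, 368, -10], "angular": [0, 0, 0]},
  {"grip": 0.6, "xyz": [-246, 368, -10], "angular": [0, 0, 0]},
  {"grip": 0.6, "xyz": [-246, 368, -10], "angular": [0, 0, 0]},
  {"grip": 0.6, "xyz": [-246, 368, -10], "angular": [0, 0, 0]},
  {"grip": 0.6, "xyz": [-246, 368, -10], "angular": [0, 0, 0]},
  {"grip": 0.6, "xyz": [-246, 368, -10], "angular": [0, 0, 0]},
  {"grip": 0.6, "xyz": [-246, 368, -10], "angular": [0, 0, 0]},
])

```text
time_s: 2.4
tcp_pos: [0.6006, 0.2521, 0.2682]
ee_rot: [[-0.991, -0.136, -0.0], [-0.136, 0.991, -0.0], [0.001, -0.0, -1.0]]
wrist_force: [-1.0, 0.1, -1.1]
gripper_width: 0.6
gripper_force: 0.0
```

Wrist view: nuts FL (342,229), FR (203,226), RL (337,318); the gripper hides rows below about 240.

```bash
python3 - <<'E'
from h import *
import pickle
w=pickle.load(open('w1.pkl','rb'))
N=plane(w,[(342,229),(203,226),(337,318)],0.055);print(N.round(4))
Q=np.array([[-68,88],[-68,-88],[68,88]],np.float32)/1000
A,_=cv2.estimateAffinePartial2D(Q,N[:,:2].astype(np.float32));print(A.round(4), np.degrees(np.arctan2(A[1,0],A[0,0])),np.hypot(*A[:,0]))
c=cap('wrist');save(c,'w2.png')
for nm,lo,hi in(('packer',(0,150,80),(8,255,255)),('wedge',(100,120,60),(125,255,255))):
    m=mask(c,lo,hi,(0,0,640,400));p=big(m);print(nm,p.min(0),p.max(0));b,q=rect(c,m,0.0);print([np.round(v,1) for v in b],q.round(0).tolist())
E
```

```text
[[ 0.4585 -0.1076  0.055 ]
 [ 0.4774 -0.2779  0.055 ]
 [ 0.5874 -0.094   0.055 ]]
[[ 0.9584 -0.1096  0.5327]
 [ 0.1096  0.9584 -0.1855]] 6.520723932770176 0.9646773874312755
packer [335 163] [356 230]
[array([630.1, 297.5]), array([98.3, 28.5]), np.float64(7.5)] [[580.0, 305.0], [583.0, 277.0], [681.0, 290.0], [677.0, 318.0]]
wedge [460   4] [639 270]
[array([529.9, 620.4]), array([340.2, 287.5]), np.float64(0.3)] [[359.0, 763.0], [361.0, 476.0], [701.0, 478.0], [699.0, 765.0]]
```

View pics/w2.png

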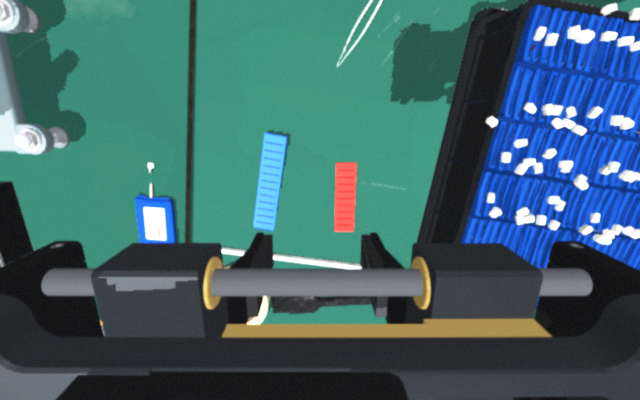

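Wrist view: packer (335–356,163–230), wedge (255–287,132–230), its wide/low end towards row 132; the stand's FL/RL nuts peek in at the left edge. Go for the packer.

Request:
move_arm([
  {"grip": 0.55, "xyz": [3, 41, 50], "angular": [0, 0, 0]},
  {"grip": 0.55, "xyz": [3, 41, 100], "angular": [0, 0, 0]},
  {"grip": 0.55, "xyz": [3, 41, 150], "angular": [0, 0, 0]},
  {"grip": 0.55, "xyz": [3, 41, 195], "angular": [0, 0, 0]},
  {"grip": 0.55, "xyz": [3, 41, 225], "angular": [0, 0, 0]},
  {"grip": 0.55, "xyz": [3, 41, 242], "angular": [0, 0, 0]},
  {"grip": 0.55, "xyz": [3, 41, 246], "angular": [0, 0, 0]},
  {"grip": 0.55, "xyz": [3, 41, 246], "angular": [0, 0, 0]},
])

```text
time_s: 3.25
tcp_pos: [0.5908, 0.2873, 0.0246]
ee_rot: [[-0.991, -0.132, -0.0], [-0.132, 0.991, -0.0], [0.0, -0.0, -1.0]]
wrist_force: [-0.1, 0.7, -0.1]
gripper_width: 0.553
gripper_force: 0.0
```

Request:
move_arm([
  {"grip": 0.55, "xyz": [0, 4, 2.5], "angular": [0, 0, 0]},
  {"grip": 0.55, "xyz": [0, 4, 2.5], "angular": [0, 0, 0]},
  {"grip": 0, "xyz": [0, 4, 2.5], "angular": [0, 0, 0]},
  {"grip": 0, "xyz": [0, 4, 2.5], "angular": [0, 0, 0]},
  {"grip": 0, "xyz": [0, 4, 2.5], "angular": [0, 0, 0]},
  {"grip": 0, "xyz": [0, 4, 2.5], "angular": [0, 0, 0]},
  {"grip": 0, "xyz": [0, 4, 2.5], "angular": [0, 0, 0]},
])

```text
time_s: 3.95
tcp_pos: [0.5903, 0.2921, 0.0221]
ee_rot: [[-0.991, -0.133, 0.0], [-0.133, 0.991, 0.0], [-0.0, 0.0, -1.0]]
wrist_force: [-1.0, -0.1, 2.3]
gripper_width: 0.314
gripper_force: 30.0
```

```bash
python3 - <<'E'
from h import *
print(r.sense()['joints'].round(1))
E
```

```text
[  40.4   37.8   -8.3    0.   -43.9 -122.8]
```

Request:
move_arm([
  {"grip": 0.55, "xyz": [0, 0, 0], "angular": [0, 0, 0]},
  {"grip": 0.55, "xyz": [0, 0, 0], "angular": [0, 0, 0]},
  {"grip": 0.55, "xyz": [0, 0, 0], "angular": [0, 0, 0]},
  {"grip": 0.55, "xyz": [-40, 0, 0], "angular": [0, 0, 0]},
  {"grip": 0.55, "xyz": [-79, 0, 0], "angular": [0, 0, 0]},
  {"grip": 0.55, "xyz": [-79, 0, 0.5], "angular": [0, 0, 0]},
  {"grip": 0.55, "xyz": [-79, 0, 0.5], "angular": [0, 0, 0]},
  {"grip": 0, "xyz": [-79, 0, 0.5], "angular": [0, 0, 0]},
  {"grip": 0, "xyz": [-79, 0, 0.5], "angular": [0, 0, 0]},
  {"grip": 0, "xyz": [-79, 0, 0.5], "angular": [0, 0, 0]},
])

```text
time_s: 4.95
tcp_pos: [0.6676, 0.3026, 0.0214]
ee_rot: [[-0.991, -0.133, -0.001], [-0.133, 0.991, -0.0], [0.001, -0.0, -1.0]]
wrist_force: [0.2, 0.5, 0.1]
gripper_width: 0.36
gripper_force: 0.0
```

Request:
move_arm([
  {"grip": 0, "xyz": [0, 0, 0], "angular": [0, 0, 0]},
  {"grip": 0, "xyz": [0, 0, 0], "angular": [0, 0, 0]},
])

```text
time_s: 5.15
tcp_pos: [0.6681, 0.3026, 0.0215]
ee_rot: [[-0.991, -0.133, -0.0], [-0.133, 0.991, -0.0], [0.0, -0.0, -1.0]]
wrist_force: [-0.0, -0.9, 1.2]
gripper_width: 0.31
gripper_force: 30.0
```

Request:
move_arm([
  {"grip": 0, "xyz": [0, 0, -20], "angular": [0, 0, 0]},
  {"grip": 0, "xyz": [10, -10, -60], "angular": [0, 0, 0]},
  {"grip": 0, "xyz": [35, -34, -90], "angular": [0, 0, -0.13]},
  {"grip": 0, "xyz": [65, -60, -90], "angular": [0, 0, -0.27]},
  {"grip": 0, "xyz": [95, -90, -90], "angular": [0, 0, -0.41]},
  {"grip": 0, "xyz": [120, -117, -90], "angular": [0, 0, -0.55]},
  {"grip": 0, "xyz": [150, -145, -90], "angular": [0, 0, -0.69]},
  {"grip": 0, "xyz": [175, -170, -90], "angular": [0, 0, -0.83]},
  {"grip": 0, "xyz": [200, -194, -90], "angular": [0, 0, -0.97]},
  {"grip": 0, "xyz": [222, -215, -90], "angular": [0, 0, -1.11]},
])

```text
time_s: 6.15
tcp_pos: [0.4755, 0.0587, 0.1115]
ee_rot: [[-0.317, -0.948, 0.0], [-0.948, 0.317, 0.0], [-0.0, -0.0, -1.0]]
wrist_force: [0.2, 0.7, 0.0]
gripper_width: 0.31
gripper_force: 30.0
```

Request:
move_arm([
  {"grip": 0, "xyz": [15, 5, 4], "angular": [0, 0, -0.14]},
  {"grip": 0, "xyz": [30, 11, 8], "angular": [0, 0, -0.28]},
  {"grip": 0, "xyz": [44, 16, 11], "angular": [0, 0, -0.43]},
  {"grip": 0, "xyz": [44, 16, 11], "angular": [0, 0, -0.43]},
  {"grip": 0, "xyz": [44, 16, 11], "angular": [0, 0, -0.43]},
])

```text
time_s: 6.65
tcp_pos: [0.4482, 0.0237, 0.1007]
ee_rot: [[0.099, -0.995, 0.001], [-0.995, -0.099, 0.0], [-0.0, -0.001, -1.0]]
wrist_force: [0.1, 0.3, -0.7]
gripper_width: 0.312
gripper_force: 30.0
```

```bash
python3 - <<'E'
from h import *
w=cap('wrist');save(w,'w3.png');s=w['s'];print(s['tcp_pos'],np.degrees(np.arctan2(s['ee_rot'][1,0],s['ee_rot'][0,0])),s['joints'].round(0))
import pickle;pickle.dump(w,open('w3.pkl','wb'))
m=mask(w,(0,150,60),(8,255,255),(0,0,640,400));b,q=rect(w,m,s['tcp_pos'][2]-.0215);print(big(m).min(0),big(m).max(0),[np.round(v,1) for v in b],q.round(1).tolist())
F=np.array([.460,-.1075,.055]);print(proj(w,F))
E
```

```text
[0.44816168 0.02372508 0.10068714] -84.33914971967158 [ 24.  15. -35.   0. -40. -18.]
[289  93] [343 268] [array([451.8, -13.8]), array([28.3, 98.2]), np.float64(5.7)] [[432.79998779296875, 33.70000076293945], [442.6000061035156, -64.0999984741211], [470.79998779296875, -61.20000076293945], [461.0, 36.5]]
[[318.65468584   7.96238011]]
```

View pics/w3.png

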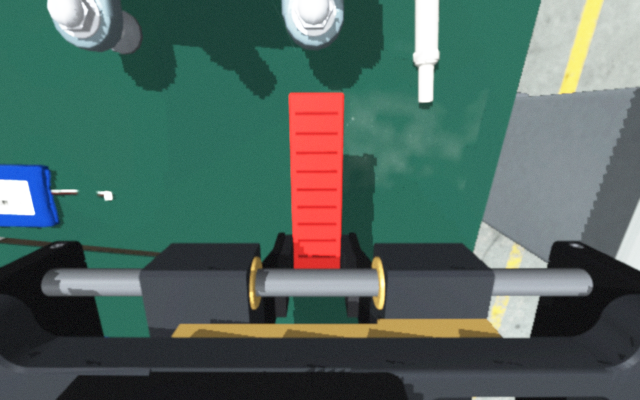

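Wrist view: packer held straight (289–343, 93–268), its far end at row 93; FL nut dome about (318,11), RL nut about (82,14), plug gauge at (427,50) well clear.

```bash
python3 - <<'E'
from h import *
import pickle
w=pickle.load(open('w3.pkl','rb'))
g=cv2.cvtColor(np.ascontiguousarray(w['img']),cv2.COLOR_RGB2HSV)
# white-ish bright nut blobs
for roi in((285,0,345,45),(50,0,115,50)):
    for lo in(200,):
        m=mask(w,(0,0,lo),(179,60,255),roi);p=big(m);print(roi,p.min(0),p.max(0),cv2.minEnclosingCircle(p))
N=plane(w,[(318,12),(82,15)],0.055);print(N.round(4));d=N[1]-N[0];print(np.degrees(np.arctan2(d[1],d[0])),np.hypot(d[0],d[1]))
A=cv2.resize(w['img'][0:60,40:360],None,fx=2.4,fy=2.4,interpolation=cv2.INTER_CUBIC);cv2.imwrite('pics/n3.png',A[:,:,::-1])
E
```

```text
(285, 0, 345, 45) [285   0] [341  43] ((311.5437927246094, 13.791971206665039), 29.91316795349121)
(50, 0, 115, 50) [50  0] [108  45] ((77.58321380615234, 15.786944389343262), 31.78156089782715)
[[ 0.4602 -0.1055  0.055 ]
 [ 0.5885 -0.0918  0.055 ]]
6.093489396428728 0.1290695885659365
```

View pics/n3.png

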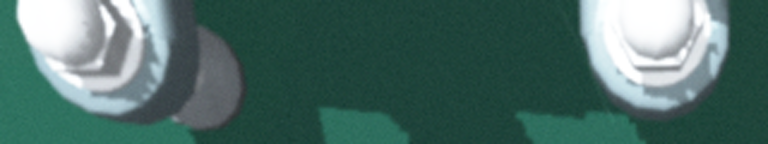

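Request:
move_arm([
  {"grip": 0, "xyz": [0, 0, 40], "angular": [0, 0, 0]},
  {"grip": 0, "xyz": [0, 0, 65], "angular": [0, 0, 0]},
  {"grip": 0, "xyz": [0, 0, 72], "angular": [0, 0, 0]},
  {"grip": 0, "xyz": [0, 0, 72], "angular": [0, 0, 0]},
  {"grip": 0, "xyz": [0, 0, 72], "angular": [0, 0, 0]},
  {"grip": 0, "xyz": [0, 0, 72], "angular": [0, 0, 0]},
])

```text
time_s: 7.3
tcp_pos: [0.4487, 0.024, 0.0293]
ee_rot: [[0.102, -0.995, 0.003], [-0.995, -0.102, 0.001], [-0.001, -0.003, -1.0]]
wrist_force: [-0.4, -0.2, -0.4]
gripper_width: 0.313
gripper_force: 30.0
```

Request:
move_arm([
  {"grip": 0, "xyz": [0, 0, 1.3], "angular": [0, 0, 0]},
  {"grip": 0, "xyz": [10, 0, 1.3], "angular": [0, 0, 0]},
  {"grip": 0, "xyz": [20, 0, 1.3], "angular": [0, 0, 0]},
  {"grip": 0, "xyz": [28, 0, 1.3], "angular": [0, 0, 0]},
  {"grip": 0, "xyz": [34, 0, 1.3], "angular": [0, 0, 0]},
  {"grip": 0, "xyz": [34, 0, 1.3], "angular": [0, 0, 0]},
])

```text
time_s: 7.9
tcp_pos: [0.451, -0.0113, 0.0269]
ee_rot: [[0.1, -0.995, -0.0], [-0.995, -0.1, -0.0], [0.0, 0.0, -1.0]]
wrist_force: [0.0, -0.4, -0.4]
gripper_width: 0.318
gripper_force: 30.0
```

Request:
move_arm([
  {"grip": 0, "xyz": [8, -0.5, -0.3], "angular": [0, 0, 0]},
  {"grip": 0, "xyz": [16, -1, -0.3], "angular": [0, 0, 0]},
  {"grip": 0, "xyz": [24, -1, -0.3], "angular": [0, 0, 0]},
  {"grip": 0, "xyz": [31, -1, -0.3], "angular": [0, 0, 0]},
  {"grip": 0, "xyz": [31, -1, -0.3], "angular": [0, 0, 0]},
  {"grip": 0, "xyz": [31, -1, -0.3], "angular": [0, 0, 0]},
])

```text
time_s: 8.5
tcp_pos: [0.4552, -0.0413, 0.0272]
ee_rot: [[0.101, -0.995, -0.0], [-0.995, -0.101, -0.0], [0.0, 0.0, -1.0]]
wrist_force: [-0.6, 0.1, -0.3]
gripper_width: 0.314
gripper_force: 30.0
```

Request:
move_arm([
  {"grip": 0, "xyz": [0, 0, 0.7], "angular": [0, 0, 0]},
  {"grip": 0, "xyz": [0, 0, 0.7], "angular": [0, 0, 0]},
  {"grip": 0.5, "xyz": [0, 0, 0.7], "angular": [0, 0, 0]},
  {"grip": 0.5, "xyz": [0, 0, 0.7], "angular": [0, 0, 0]},
  {"grip": 0.5, "xyz": [0, 0, 0.7], "angular": [0, 0, 0]},
  {"grip": 0.5, "xyz": [0, 0, -20], "angular": [0, 0, 0]},
  {"grip": 0.5, "xyz": [-20, 0, -60], "angular": [0, 0, 0]},
  {"grip": 0.5, "xyz": [-60, 0, -90], "angular": [0, 0, 0]},
  {"grip": 0.5, "xyz": [-80, 0, -110], "angular": [0, 0, 0]},
  {"grip": 0.5, "xyz": [-80, 0, -110], "angular": [0, 0, 0]},
])

```text
time_s: 9.5
tcp_pos: [0.449, 0.0411, 0.1404]
ee_rot: [[0.106, -0.994, 0.008], [-0.994, -0.106, 0.003], [-0.002, -0.008, -1.0]]
wrist_force: [0.5, -0.8, 0.4]
gripper_width: 0.502
gripper_force: 0.0
```

```bash
python3 - <<'E'
from h import *
import pickle
w=cap('wrist');save(w,'w4.png');pickle.dump(w,open('w4.pkl','wb'));s=w['s'];print(s['tcp_pos'],s['ee_rot'][:,0])
m=mask(w,(0,150,60),(8,255,255),(0,0,640,240));b,q=rect(w,m,.005);print(big(m).min(0),big(m).max(0),[np.round(v,1) for v in b],q.round(1).tolist())
A=cv2.resize(w['img'][0:240,160:480],None,fx=2.5,fy=2.5,interpolation=cv2.INTER_CUBIC);cv2.imwrite('pics/n4.png',A[:,:,::-1])
c=cap('top')
m=mask(c,(95,60,40),(130,255,255),(255,150,292,220));b,q=rect(c,m,.001);print('wedge',[np.round(v,1) for v in b],q.round(0).tolist())
E
```

```text
[0.44902001 0.04109163 0.14040948] [ 0.10583308 -0.99438139 -0.00223631]
[304  28] [338 123] [array([457.9, -65.1]), array([28.2, 75.2]), np.float64(6.1)] [[439.79998779296875, -29.200000762939453], [447.79998779296875, -103.9000015258789], [475.8999938964844, -100.9000015258789], [467.8999938964844, -26.200000762939453]]
wedge [array([624.2, 189.3]), array([ 33.5, 138.1]), np.float64(87.4)] [[554.0, 176.0], [692.0, 169.0], [694.0, 203.0], [556.0, 209.0]]
```

View pics/n4.png

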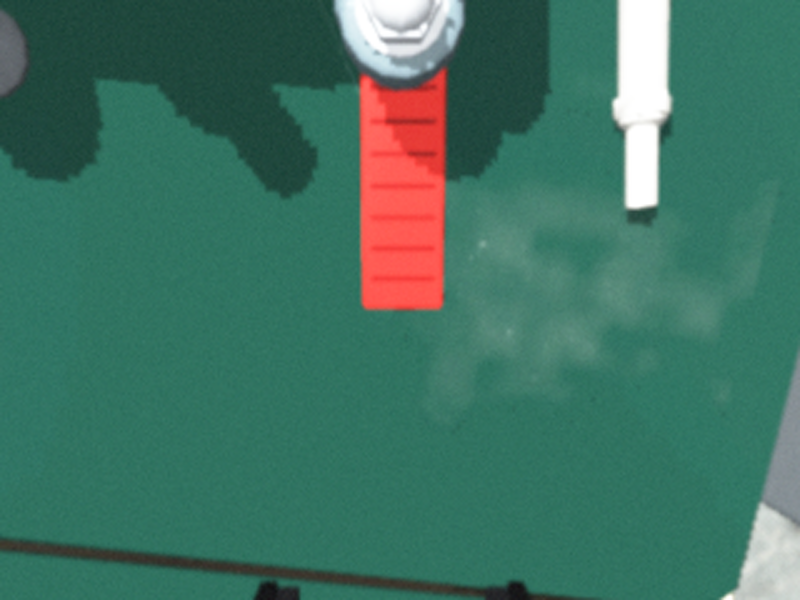

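Crop: packer lies flat under the foot, centred under the nut (both at crop column ~402), outer end at row 308; plug gauge untouched. Next the wedge.

Request:
move_arm([
  {"grip": 0.55, "xyz": [-14, -13, -6], "angular": [0, 0, -0.14]},
  {"grip": 0.55, "xyz": [-28, -26, -12], "angular": [0, 0, -0.28]},
  {"grip": 0.55, "xyz": [-41, -39, -18], "angular": [0, 0, -0.42]},
  {"grip": 0.55, "xyz": [-55, -52, -24], "angular": [0, 0, -0.56]},
  {"grip": 0.55, "xyz": [-69, -65, -30], "angular": [0, 0, -0.7]},
  {"grip": 0.55, "xyz": [-83, -78, -36], "angular": [0, 0, -0.84]},
  {"grip": 0.55, "xyz": [-97, -92, -42], "angular": [0, 0, -0.98]},
  {"grip": 0.55, "xyz": [-110, -105, -48], "angular": [0, 0, -1.12]},
  {"grip": 0.55, "xyz": [-124, -118, -54], "angular": [0, 0, -1.26]},
  {"grip": 0.55, "xyz": [-138, -131, -60], "angular": [0, 0, -1.41]},
])

```text
time_s: 10.6
tcp_pos: [0.5633, 0.1881, 0.1951]
ee_rot: [[0.998, -0.055, -0.004], [-0.055, -0.999, -0.002], [-0.004, 0.002, -1.0]]
wrist_force: [-0.3, -0.6, 1.1]
gripper_width: 0.552
gripper_force: 0.0
```

```bash
python3 - <<'E'
from h import *
import pickle
w=cap('wrist');save(w,'w5.png');pickle.dump(w,open('w5.pkl','wb'));s=w['s'];print(s['tcp_pos'],s['ee_rot'][:,0],s['joints'].round(0))
h=hsv(w);m=mask(w,(98,110,50),(130,255,255),(260,0,400,300));p=big(m);b,q=rect(w,m,.001);print(p.min(0),p.max(0),[np.round(v,1) for v in b],q.round(1).tolist())
E
```

```text
[0.56331183 0.18814133 0.19506795] [ 0.99849948 -0.05462677 -0.00383404] [ 34.  22.  -8.  -0. -60.  53.]
[297  59] [327 193] [array([623.9, 189.7]), array([ 31.9, 141.1]), np.float64(87.5)] [[552.7999877929688, 176.89999389648438], [693.7000122070312, 170.6999969482422], [695.0999755859375, 202.5], [554.2000122070312, 208.6999969482422]]
```

View pics/w5.png

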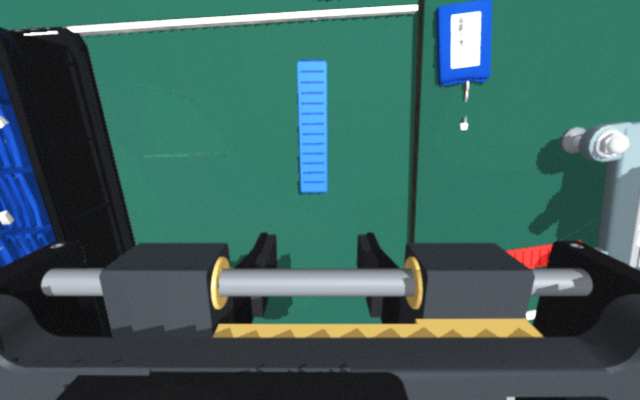

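Wrist view: wedge (297–327, 59–193), squarely below the gripper; battery pack (465,45) and packer (525,258) clear. I check the wedge's ends numerically.

```bash
python3 - <<'E'
from h import *
import pickle
w=pickle.load(open('w5.pkl','rb'));im=w['img'].astype(int)
print('thin?',[tuple(im[y,312]) for y in range(52,68,1)]);print('front',[tuple(im[y,312]) for y in range(186,204)])
c=cap('side');im=c['img'].astype(int);W=im[:,:,2]-im[:,:,0]
for x in(256,264,272,280,288,296,304): print(x,[tuple(im[y,x]) for y in range(268,286)] if x in(256,304) else '', (W[265:290,x]>40).sum(),((W[265:290,x]>40)&(im[265:290,x,2]<170)).sum())
h=mask(w,(98,110,50),(130,255,255),(260,0,400,300))>0
for a,b in((62,75),(85,100),(125,140),(175,190)): print(a,h[a:b].sum(1).mean())
for pt in[(.70,.186,-.0035),(.55,.193,.0055)]: print(proj(w,pt),proj(c,pt))
E
```

```text
thin? [(np.int64(54), np.int64(129), np.int64(106)), (np.int64(52), np.int64(127), np.int64(105)), (np.int64(54), np.int64(129), np.int64(106)), (np.int64(50), np.int64(125), np.int64(105)), (np.int64(56), np.int64(131), np.int64(108)), (np.int64(57), np.int64(128), np.int64(110)), (np.int64(56), np.int64(126), np.int64(118)), (np.int64(54), np.int64(117), np.int64(156)), (np.int64(65), np.int64(121), np.int64(222)), (np.int64(82), np.int64(155), np.int64(251)), (np.int64(95), np.int64(183), np.int64(255)), (np.int64(100), np.int64(191), np.int64(255)), (np.int64(97), np.int64(190), np.int64(255)), (np.int64(97), np.int64(189), np.int64(255)), (np.int64(98), np.int64(191), np.int64(255)), (np.int64(97), np.int64(190), np.int64(255))]
front [(np.int64(81), np.int64(174), np.int64(254)), (np.int64(82), np.int64(175), np.int64(254)), (np.int64(80), np.int64(174), np.int64(254)), (np.int64(83), np.int64(177), np.int64(254)), (np.int64(79), np.int64(169), np.int64(254)), (np.int64(66), np.int64(146), np.int64(249)), (np.int64(48), np.int64(110), np.int64(199)), (np.int64(43), np.int64(96)
[... 1614 characters left out ...]
 (np.int64(56), np.int64(113), np.int64(196)), (np.int64(56), np.int64(114), np.int64(196)), (np.int64(56), np.int64(114), np.int64(196)), (np.int64(55), np.int64(113), np.int64(196)), (np.int64(53), np.int64(108), np.int64(188)), (np.int64(38), np.int64(76), np.int64(137)), (np.int64(35), np.int64(69), np.int64(123)), (np.int64(34), np.int64(65), np.int64(101)), (np.int64(33), np.int64(67), np.int64(61)), (np.int64(40), np.int64(86), np.int64(78)), (np.int64(41), np.int64(86), np.int64(78)), (np.int64(41), np.int64(87), np.int64(77))] 11 4
62 30.0
85 31.0
125 30.0
175 28.2
[[311.66233631  53.70822048]] [[250.36723473 273.50486555]]
[[313.12050574 196.9595004 ]] [[308.04010775 274.92776438]]
```

Request:
move_arm([
  {"grip": 0.55, "xyz": [4.5, -4, 45], "angular": [0, 0, 0]},
  {"grip": 0.55, "xyz": [4.5, -4, 90], "angular": [0, 0, 0]},
  {"grip": 0.55, "xyz": [4.5, -4, 130], "angular": [0, 0, 0]},
  {"grip": 0.55, "xyz": [4.5, -4, 155], "angular": [0, 0, 0]},
  {"grip": 0.55, "xyz": [4.5, -4, 168], "angular": [0, 0, 0]},
  {"grip": 0.55, "xyz": [4.5, -4, 170], "angular": [0, 0, 0]},
  {"grip": 0.55, "xyz": [4.5, -4, 170], "angular": [0, 0, 0]},
  {"grip": 0.55, "xyz": [4.5, -4, 170], "angular": [0, 0, 0]},
])

```text
time_s: 11.5
tcp_pos: [0.569, 0.1932, 0.0288]
ee_rot: [[0.998, -0.059, 0.003], [-0.059, -0.998, 0.001], [0.002, -0.002, -1.0]]
wrist_force: [0.6, 0.2, 0.4]
gripper_width: 0.553
gripper_force: 0.0
```

Request:
move_arm([
  {"grip": 0.55, "xyz": [-1, 1, 4], "angular": [0, 0, 0]},
  {"grip": 0.55, "xyz": [-1, 1, 7], "angular": [0, 0, 0]},
  {"grip": 0.55, "xyz": [-1, 1, 7.2], "angular": [0, 0, 0]},
  {"grip": 0.55, "xyz": [-1, 1, 7.2], "angular": [0, 0, 0]},
  {"grip": 0, "xyz": [-1, 1, 7.2], "angular": [0, 0, 0]},
  {"grip": 0, "xyz": [-1, 1, 7.2], "angular": [0, 0, 0]},
  {"grip": 0, "xyz": [-1, 1, 7.2], "angular": [0, 0, 0]},
  {"grip": 0, "xyz": [-1, 1, 7.2], "angular": [0, 0, 0]},
  {"grip": 0, "xyz": [-1, 1, 7.2], "angular": [0, 0, 0]},
])

```text
time_s: 12.4
tcp_pos: [0.5674, 0.192, 0.0205]
ee_rot: [[0.998, -0.059, 0.001], [-0.059, -0.998, 0.0], [0.001, -0.0, -1.0]]
wrist_force: [-0.2, -1.1, 5.5]
gripper_width: 0.335
gripper_force: 30.6
```

```bash
python3 - <<'E'
from h import *
s=r.sense();print({k:s[k] for k in('tcp_pos','wrist_force','gripper_width','gripper_force')},s['ee_rot'][:,2])
E
```

```text
{'tcp_pos': array([0.56737882, 0.19202274, 0.02048508]), 'wrist_force': array([-0.2431739 , -1.09924231,  5.46621903]), 'gripper_width': 0.33506962167236887, 'gripper_force': 30.587029928719858} [ 8.33885591e-04  2.54878764e-04 -9.99999620e-01]
```

Request:
move_arm([
  {"grip": 0, "xyz": [0, 0, -20], "angular": [0, 0, 0]},
  {"grip": 0, "xyz": [-5, 5, -50], "angular": [0, 0, 0]},
  {"grip": 0, "xyz": [-20, 22, -72], "angular": [0, 0, 0.14]},
  {"grip": 0, "xyz": [-32, 36, -72], "angular": [0, 0, 0.28]},
  {"grip": 0, "xyz": [-44, 50, -72], "angular": [0, 0, 0.42]},
  {"grip": 0, "xyz": [-56, 64, -72], "angular": [0, 0, 0.56]},
  {"grip": 0, "xyz": [-68, 78, -72], "angular": [0, 0, 0.7]},
  {"grip": 0, "xyz": [-80, 92, -72], "angular": [0, 0, 0.84]},
  {"grip": 0, "xyz": [-92, 106, -72], "angular": [0, 0, 0.98]},
  {"grip": 0, "xyz": [-104, 120, -72], "angular": [0, 0, 1.12]},
])

```text
time_s: 13.4
tcp_pos: [0.4549, 0.0776, 0.0913]
ee_rot: [[0.376, -0.927, -0.001], [-0.927, -0.376, -0.0], [-0.0, 0.001, -1.0]]
wrist_force: [1.2, -0.2, -0.2]
gripper_width: 0.34
gripper_force: 30.0
```

Request:
move_arm([
  {"grip": 0, "xyz": [4, 8, 0], "angular": [0, 0, 0.14]},
  {"grip": 0, "xyz": [7.5, 15, 0], "angular": [0, 0, 0.28]},
  {"grip": 0, "xyz": [7.5, 15, 0], "angular": [0, 0, 0.28]},
  {"grip": 0, "xyz": [7.5, 15, 0], "angular": [0, 0, 0.28]},
  {"grip": 0, "xyz": [7.5, 15, 0], "angular": [0, 0, 0.28]},
])

```text
time_s: 13.9
tcp_pos: [0.4455, 0.066, 0.0919]
ee_rot: [[0.114, -0.993, 0.0], [-0.993, -0.114, 0.0], [-0.0, -0.0, -1.0]]
wrist_force: [0.1, -0.4, -0.7]
gripper_width: 0.334
gripper_force: 30.0
```

```bash
cat > ms.py <<'E'
from h import *
w=cap('wrist');s=w['s'];print(s['tcp_pos'],np.degrees(np.arctan2(s['ee_rot'][1,0],s['ee_rot'][0,0])),s['ee_rot'][:,2].round(4))
m=mask(w,(98,110,50),(130,255,255),(250,0,380,300));p=big(m);z=s['tcp_pos'][2]-.0215
b,q=rect(w,m,z);print('wedge',p.min(0),p.max(0),[np.round(v,1) for v in b],q.round(1).tolist())
for a in range(p[:,1].min()+3,p[:,1].max(),25):
    xs=p[p[:,1]==a][:,0]
    if len(xs)>1:
        P=plane(w,[(xs.min(),a),(xs.max(),a)],z);print(a,xs.min(),xs.max(),(P.mean(0)*1000).round(1),(np.linalg.norm(P[0]-P[1])*1000).round(1))
m=mask(w,(0,150,40),(8,255,255),(0,0,640,240));p=big(m);print('packer px',p.min(0),p.max(0));b,q=rect(w,m,.005);print([np.round(v,1) for v in b],q.round(1).tolist())
E
python3 ms.py
```

```text
[0.44545928 0.06596564 0.09188902] -83.45966886887524 [ 1.e-04  1.e-04 -1.e+00]
wedge [283   0] [348 268] [array([452. ,   8.2]), array([ 31.9, 139.2]), np.float64(6.6)] [[428.1000061035156, 75.5], [444.20001220703125, -62.79999923706055], [475.8999938964844, -59.099998474121094], [459.79998779296875, 79.19999694824219]]
3 283 348 [460.2 -59.7  70.4] 30.4
28 284 347 [459.1 -49.3  70.4] 30.1
53 284 347 [457.8 -38.5  70.4] 30.7
78 285 346 [456.5 -27.2  70.4] 30.3
103 286 346 [454.9 -15.5  70.4] 30.5
128 286 346 [453.5  -3.2  70.4] 31.2
153 287 345 [452.1   9.7  70.4] 30.8
178 288 345 [450.2  23.1  70.4] 31.0
203 288 344 [448.9  37.2  70.4] 31.2
228 289 344 [446.9  52.   70.4] 31.4
253 290 343 [445.1  67.6  70.4] 31.1Traceback (most recent call last):
  File "ms.py", line 9, in <module>
    m=mask(w,(0,150,40),(8,255,255),(0,0,640,240));p=big(m);print('packer px',p.min(0),p.max(0));b,q=rect(w,m,.005);print([np.round(v,1) for v in b],q.round(1).tolist())
                                                     ~~~^^^
  File "h.py", line 28, in big
    cs,_=cv2.findContours(m,cv2.RETR_EXTERNAL,cv2.CHAIN_APPROX_NONE);return max(cs,key=cv2.contourArea).reshape(-1,2)
                                                                            ~~~^^^^^^^^^^^^^^^^^^^^^^^^
ValueError: max() iterable argument is empty
```

Request:
move_arm([
  {"grip": 0, "xyz": [0, 1.4, 30], "angular": [0, 0, 0.011]},
  {"grip": 0, "xyz": [0, 1.4, 50], "angular": [0, 0, 0.011]},
  {"grip": 0, "xyz": [0, 1.4, 58], "angular": [0, 0, 0.011]},
  {"grip": 0, "xyz": [0, 1.4, 58], "angular": [0, 0, 0.011]},
  {"grip": 0, "xyz": [0, 1.4, 58], "angular": [0, 0, 0.011]},
  {"grip": 0, "xyz": [0, 1.4, 58], "angular": [0, 0, 0.011]},
])

```text
time_s: 14.55
tcp_pos: [0.4445, 0.0659, 0.0349]
ee_rot: [[0.101, -0.995, 0.002], [-0.995, -0.101, 0.001], [-0.001, -0.002, -1.0]]
wrist_force: [-0.3, 0.3, -0.4]
gripper_width: 0.338
gripper_force: 30.0
```

```bash
sed -i '$d' ms.py; python3 ms.py
```

```text
[0.44453149 0.06588274 0.03492301] -84.18614162055555 [ 2.e-03  9.e-04 -1.e+00]
wedge [283   0] [348 268] [array([450.4,   8.1]), array([ 31.9, 139.2]), np.float64(5.9)] [[427.3999938964844, 75.69999694824219], [441.6000061035156, -62.79999923706055], [473.29998779296875, -59.5], [459.1000061035156, 78.9000015258789]]
3 283 348 [457.8 -59.9  13.4] 30.4
28 284 347 [456.7 -49.5  13.4] 30.0
53 284 347 [455.6 -38.7  13.4] 30.7
78 285 346 [454.5 -27.4  13.4] 30.3
103 286 346 [453.  -15.6  13.4] 30.5
128 286 346 [451.8  -3.4  13.4] 31.2
153 287 345 [450.4   9.5  13.4] 30.8
178 288 345 [448.8  22.9  13.4] 31.0
203 288 344 [447.6  37.1  13.4] 31.2
228 289 344 [445.8  51.9  13.4] 31.4
253 290 343 [444.2  67.5  13.4] 31.1
```

Request:
move_arm([
  {"grip": 0, "xyz": [0, 0, 2], "angular": [0, 0, 0]},
  {"grip": 0, "xyz": [0, 0, 3.5], "angular": [0, 0, 0]},
  {"grip": 0, "xyz": [0, 0, 3.5], "angular": [0, 0, 0]},
  {"grip": 0, "xyz": [0, 0, 3.5], "angular": [0, 0, 0]},
])

```text
time_s: 15.0
tcp_pos: [0.4437, 0.0654, 0.0306]
ee_rot: [[0.101, -0.995, -0.0], [-0.995, -0.101, -0.0], [0.0, 0.0, -1.0]]
wrist_force: [-0.4, 0.4, -0.9]
gripper_width: 0.337
gripper_force: 30.0
```

Request:
move_arm([
  {"grip": 0, "xyz": [8, 0, 0], "angular": [0, 0, 0]},
  {"grip": 0, "xyz": [16, 0, 0], "angular": [0, 0, 0]},
  {"grip": 0, "xyz": [24, 0, 0], "angular": [0, 0, 0]},
  {"grip": 0, "xyz": [32, 0, 0], "angular": [0, 0, 0]},
  {"grip": 0, "xyz": [38, 0, 0], "angular": [0, 0, 0]},
  {"grip": 0, "xyz": [42, 0, 0], "angular": [0, 0, 0]},
  {"grip": 0, "xyz": [42, 0, 0], "angular": [0, 0, 0]},
])

```text
time_s: 15.7
tcp_pos: [0.4479, 0.0231, 0.0305]
ee_rot: [[0.1, -0.995, -0.0], [-0.995, -0.1, -0.0], [0.0, 0.0, -1.0]]
wrist_force: [-0.6, 0.0, 0.2]
gripper_width: 0.343
gripper_force: 30.0
```

```bash
cat > st.py <<'E'
from h import *
for i in range(1):
    s=r.sense();R=s['ee_rot'];print(s['time_s'],s['tcp_pos'].round(4),'tool F',(R.T@s['wrist_force']).round(2),s['moment'].round(2),s['gripper_width'].round(3),'yaw',np.degrees(np.arctan2(R[1,0],R[0,0])).round(2))
E
python3 st.py
```

```text
Traceback (most recent call last):
  File "st.py", line 3, in <module>
    s=r.sense();R=s['ee_rot'];print(s['time_s'],s['tcp_pos'].round(4),'tool F',(R.T@s['wrist_force']).round(2),s['moment'].round(2),s['gripper_width'].round(3),'yaw',np.degrees(np.arctan2(R[1,0],R[0,0])).round(2))
                                                                                                                                    ^^^^^^^^^^^^^^^^^^^^^^^^
AttributeError: 'float' object has no attribute 'round'
```

Request:
move_arm([
  {"grip": 0, "xyz": [4, 0, 0], "angular": [0, 0, 0]},
  {"grip": 0, "xyz": [8, 0, 0], "angular": [0, 0, 0]},
  {"grip": 0, "xyz": [12, 0, 0], "angular": [0, 0, 0]},
  {"grip": 0, "xyz": [15, 0, 0], "angular": [0, 0, 0]},
  {"grip": 0, "xyz": [15, 0, 0], "angular": [0, 0, 0]},
  {"grip": 0, "xyz": [15, 0, 0], "angular": [0, 0, 0]},
])

```text
time_s: 16.3
tcp_pos: [0.4495, 0.0086, 0.0305]
ee_rot: [[0.101, -0.995, -0.0], [-0.995, -0.101, -0.0], [0.0, 0.0, -1.0]]
wrist_force: [-0.6, 1.4, 0.8]
gripper_width: 0.338
gripper_force: 30.0
```

Request:
move_arm([
  {"grip": 0, "xyz": [2, 0, 0], "angular": [0, 0, 0]},
  {"grip": 0, "xyz": [4, 0, 0], "angular": [0, 0, 0]},
  {"grip": 0, "xyz": [4, 0, 0], "angular": [0, 0, 0]},
])

```text
time_s: 16.6
tcp_pos: [0.4499, 0.0046, 0.0305]
ee_rot: [[0.101, -0.995, -0.0], [-0.995, -0.101, -0.0], [0.0, 0.0, -1.0]]
wrist_force: [0.1, -1.2, 0.2]
gripper_width: 0.339
gripper_force: 30.0
```

Request:
move_arm([
  {"grip": 0, "xyz": [2, 0, 0], "angular": [0, 0, 0]},
  {"grip": 0, "xyz": [4, 0, 0], "angular": [0, 0, 0]},
  {"grip": 0, "xyz": [4, 0, 0], "angular": [0, 0, 0]},
])

```text
time_s: 16.9
tcp_pos: [0.4503, 0.0006, 0.0305]
ee_rot: [[0.101, -0.995, -0.0], [-0.995, -0.101, -0.0], [0.0, 0.0, -1.0]]
wrist_force: [0.1, -1.1, -0.8]
gripper_width: 0.337
gripper_force: 30.0
```

```bash
sed -i "s/s\['gripper_width'\].round(3)/s['gripper_width']/" st.py; python3 st.py
```

```text
16.9 [0.4503 0.0006 0.0305] tool F [1.08 0.05 0.79] [ 0.    0.09 -0.01] 0.3373996026061903 yaw -84.23
```

Request:
move_arm([
  {"grip": 0, "xyz": [2, 0, 0], "angular": [0, 0, 0]},
  {"grip": 0, "xyz": [4, 0, 0], "angular": [0, 0, 0]},
  {"grip": 0, "xyz": [4, 0, 0], "angular": [0, 0, 0]},
])

```text
time_s: 17.2
tcp_pos: [0.4507, -0.0034, 0.0305]
ee_rot: [[0.101, -0.995, -0.0], [-0.995, -0.101, -0.0], [0.0, 0.0, -1.0]]
wrist_force: [0.4, 0.4, -0.3]
gripper_width: 0.34
gripper_force: 30.0
```

Request:
move_arm([
  {"grip": 0, "xyz": [2, 0, 0], "angular": [0, 0, 0]},
  {"grip": 0, "xyz": [4, 0, 0], "angular": [0, 0, 0]},
  {"grip": 0, "xyz": [4, 0, 0], "angular": [0, 0, 0]},
])

```text
time_s: 17.5
tcp_pos: [0.4511, -0.0074, 0.0305]
ee_rot: [[0.1, -0.995, -0.0], [-0.995, -0.1, -0.0], [0.0, 0.0, -1.0]]
wrist_force: [-0.5, -0.8, -0.5]
gripper_width: 0.341
gripper_force: 30.0
```

Request:
move_arm([
  {"grip": 0, "xyz": [2, 0, 0], "angular": [0, 0, 0]},
  {"grip": 0, "xyz": [4, 0, 0], "angular": [0, 0, 0]},
  {"grip": 0, "xyz": [4, 0, 0], "angular": [0, 0, 0]},
])

```text
time_s: 17.8
tcp_pos: [0.4515, -0.0114, 0.0305]
ee_rot: [[0.1, -0.995, -0.0], [-0.995, -0.1, -0.0], [0.0, 0.0, -1.0]]
wrist_force: [0.3, 0.5, -0.6]
gripper_width: 0.343
gripper_force: 30.0
```

Request:
move_arm([
  {"grip": 0, "xyz": [2, 0, 0], "angular": [0, 0, 0]},
  {"grip": 0, "xyz": [4, 0, 0], "angular": [0, 0, 0]},
  {"grip": 0, "xyz": [4, 0, 0], "angular": [0, 0, 0]},
])

```text
time_s: 18.1
tcp_pos: [0.4519, -0.0153, 0.0305]
ee_rot: [[0.101, -0.995, -0.0], [-0.995, -0.101, -0.0], [0.0, 0.0, -1.0]]
wrist_force: [-0.0, 0.4, -1.1]
gripper_width: 0.341
gripper_force: 30.0
```

Request:
move_arm([
  {"grip": 0, "xyz": [2, 0, 0], "angular": [0, 0, 0]},
  {"grip": 0, "xyz": [4, 0, 0], "angular": [0, 0, 0]},
  {"grip": 0, "xyz": [4, 0, 0], "angular": [0, 0, 0]},
])

```text
time_s: 18.4
tcp_pos: [0.4523, -0.0193, 0.0305]
ee_rot: [[0.101, -0.995, 0.0], [-0.995, -0.101, -0.0], [0.0, -0.0, -1.0]]
wrist_force: [-0.1, 0.7, -0.6]
gripper_width: 0.337
gripper_force: 30.0
```

Request:
move_arm([
  {"grip": 0, "xyz": [1.5, 0, 0], "angular": [0, 0, 0]},
  {"grip": 0, "xyz": [3, 0, 0], "angular": [0, 0, 0]},
  {"grip": 0, "xyz": [3, 0, 0], "angular": [0, 0, 0]},
])

```text
time_s: 18.7
tcp_pos: [0.4526, -0.0223, 0.0305]
ee_rot: [[0.101, -0.995, -0.0], [-0.995, -0.101, -0.0], [0.0, 0.0, -1.0]]
wrist_force: [-0.7, 0.6, -0.4]
gripper_width: 0.34
gripper_force: 30.0
```

Request:
move_arm([
  {"grip": 0, "xyz": [1.5, 0, 0], "angular": [0, 0, 0]},
  {"grip": 0, "xyz": [3, 0, 0], "angular": [0, 0, 0]},
  {"grip": 0, "xyz": [3, 0, 0], "angular": [0, 0, 0]},
])

```text
time_s: 19.0
tcp_pos: [0.4529, -0.0252, 0.0305]
ee_rot: [[0.101, -0.995, -0.0], [-0.995, -0.101, -0.0], [0.0, 0.0, -1.0]]
wrist_force: [-0.3, -0.0, 0.3]
gripper_width: 0.338
gripper_force: 30.0
```

Request:
move_arm([
  {"grip": 0, "xyz": [2, 0, 0], "angular": [0, 0, 0]},
  {"grip": 0, "xyz": [4, 0, 0], "angular": [0, 0, 0]},
  {"grip": 0, "xyz": [4, 0, 0], "angular": [0, 0, 0]},
])

```text
time_s: 19.3
tcp_pos: [0.4533, -0.0293, 0.0305]
ee_rot: [[0.1, -0.995, -0.0], [-0.995, -0.1, -0.0], [0.0, 0.0, -1.0]]
wrist_force: [1.0, -1.4, -0.1]
gripper_width: 0.339
gripper_force: 30.0
```

Request:
move_arm([
  {"grip": 0, "xyz": [1.5, 0, 0], "angular": [0, 0, 0]},
  {"grip": 0, "xyz": [3, 0, 0], "angular": [0, 0, 0]},
  {"grip": 0, "xyz": [3, 0, 0], "angular": [0, 0, 0]},
])

```text
time_s: 19.6
tcp_pos: [0.4536, -0.0322, 0.0305]
ee_rot: [[0.101, -0.995, 0.0], [-0.995, -0.101, -0.0], [0.0, -0.0, -1.0]]
wrist_force: [0.1, -0.9, -0.1]
gripper_width: 0.337
gripper_force: 30.0
```

Request:
move_arm([
  {"grip": 0, "xyz": [1.5, 0, 0], "angular": [0, 0, 0]},
  {"grip": 0, "xyz": [3, 0, 0], "angular": [0, 0, 0]},
  {"grip": 0, "xyz": [3, 0, 0], "angular": [0, 0, 0]},
])

```text
time_s: 19.9
tcp_pos: [0.454, -0.0349, 0.0305]
ee_rot: [[0.101, -0.995, 0.0], [-0.995, -0.101, 0.0], [-0.0, -0.0, -1.0]]
wrist_force: [0.5, 2.4, -0.7]
gripper_width: 0.337
gripper_force: 30.0
```

Request:
move_arm([
  {"grip": 0, "xyz": [1, 0, 0], "angular": [0, 0, 0]},
  {"grip": 0, "xyz": [1, 0, 0], "angular": [0, 0, 0]},
  {"grip": 0, "xyz": [1, 0, 0], "angular": [0, 0, 0]},
])

```text
time_s: 20.2
tcp_pos: [0.4541, -0.0357, 0.0305]
ee_rot: [[0.101, -0.995, 0.0], [-0.995, -0.101, 0.0], [-0.0, -0.0, -1.0]]
wrist_force: [-1.5, 5.4, -1.6]
gripper_width: 0.335
gripper_force: 30.0
```

Request:
move_arm([
  {"grip": 0, "xyz": [0, 0, 0], "angular": [0, 0, 0]},
  {"grip": 0, "xyz": [0, 0, 0], "angular": [0, 0, 0]},
])

```text
time_s: 20.4
tcp_pos: [0.4542, -0.0357, 0.0305]
ee_rot: [[0.101, -0.995, 0.0], [-0.995, -0.101, 0.0], [-0.0, -0.0, -1.0]]
wrist_force: [-1.3, 5.5, -1.0]
gripper_width: 0.342
gripper_force: 30.0
```

Request:
move_arm([
  {"grip": 0.45, "xyz": [0, 0, 0], "angular": [0, 0, 0]},
  {"grip": 0.45, "xyz": [0, 0, 0], "angular": [0, 0, 0]},
  {"grip": 0.45, "xyz": [0, 0, 0], "angular": [0, 0, 0]},
  {"grip": 0.45, "xyz": [0, 0, -15], "angular": [0, 0, 0]},
  {"grip": 0.45, "xyz": [0, 0, -40], "angular": [0, 0, 0]},
  {"grip": 0.2, "xyz": [-30, 0, -80], "angular": [0, 0, 0]},
  {"grip": 0, "xyz": [-70, 0, -110], "angular": [0, 0, 0]},
  {"grip": 0, "xyz": [-100, 0, -110], "angular": [0, 0, 0]},
  {"grip": 0, "xyz": [-100, 0, -110], "angular": [0, 0, 0]},
  {"grip": 0, "xyz": [-100, 0, -110], "angular": [0, 0, 0]},
])

```text
time_s: 21.4
tcp_pos: [0.4435, 0.0636, 0.1405]
ee_rot: [[0.102, -0.995, -0.0], [-0.995, -0.102, -0.0], [0.0, 0.0, -1.0]]
wrist_force: [0.5, 0.2, -0.9]
gripper_width: 0.081
gripper_force: 0.0
```

```bash
python3 st.py; python3 - <<'E'
from h import *
import pickle
w=pickle.load(open('w4.pkl','rb'));print('nut w4',plane(w,[(320.8,3.2)],.055).round(4))
w=pickle.load(open('w3.pkl','rb'));print('nut w3',plane(w,[(313.7,8),(67,10)],.055).round(4))
c=cap('top')
print('gauge',plane(c,[(398,215),(392,222),(408,220)],.165).round(3).tolist(),'col',plane(c,[(399,178)],.215).round(3))
n=cap('wrist');save(n,'w6.png')
m=mask(n,(98,110,50),(130,255,255),(250,0,380,240));p=big(m);print('wedge',p.min(0),p.max(0));b,q=rect(n,m,.012);print([np.round(v,1) for v in b],q.round(1).tolist())
m=mask(n,(0,150,40),(8,255,255),(0,0,640,240));print('red px',(m>0).sum())
# nut template: brightest blobs near top
F=(.462,-.107,.055);u=proj(n,F)[0];print('proj nut',u)
# stand moved? compare top views
o=cv2.imread('pics/top0.png')[:,:,::-1].astype(np.float32)[165:250,350:435];k=c['img'].astype(np.float32)[165:250,350:435]
print('shift',cv2.phaseCorrelate(cv2.cvtColor(np.ascontiguousarray(o),cv2.COLOR_RGB2GRAY),cv2.cvtColor(np.ascontiguousarray(k),cv2.COLOR_RGB2GRAY)))
E
```

```text
21.4 [0.4435 0.0636 0.1405] tool F [-0.11 -0.48  0.89] [-0.03  0.14 -0.02] 0.0812145464275391 yaw -84.14
nut w4 [[ 0.4624 -0.1045  0.055 ]]
nut w3 [[ 0.4627 -0.1072  0.055 ]
 [ 0.5965 -0.0935  0.055 ]]
gauge [[0.51, -0.189, 0.165], [0.489, -0.172, 0.165], [0.497, -0.217, 0.165]] col [[ 0.603 -0.183  0.215]]
wedge [295   0] [335 102]
[array([456.9, -60.8]), array([31.5, 75.7]), np.float64(5.9)] [[437.29998779296875, -24.799999237060547], [445.1000061035156, -100.0999984741211], [476.5, -96.80000305175781], [468.6000061035156, -21.600000381469727]]
red px 0
proj nut [314.2650108  -40.73947715]
shift ((-0.0057308654291787775, -0.030780529013718194), 1.0029535467830706)
```

Request:
move_arm([
  {"grip": 0, "xyz": [45, 0, 0], "angular": [0, 0, 0.03]},
  {"grip": 0, "xyz": [90, -0.5, 0], "angular": [0, 0, 0.06]},
  {"grip": 0, "xyz": [130, -1, 0], "angular": [0, 0, 0.09]},
  {"grip": 0, "xyz": [160, -1, 0], "angular": [0, 0, 0.105]},
  {"grip": 0, "xyz": [171, -1, 5], "angular": [0, 0, 0.105]},
  {"grip": 0, "xyz": [171, -1, 25], "angular": [0, 0, 0.105]},
  {"grip": 0, "xyz": [171, -1, 40], "angular": [0, 0, 0.105]},
  {"grip": 0, "xyz": [171, -1, 46], "angular": [0, 0, 0.105]},
  {"grip": 0, "xyz": [171, -1, 46], "angular": [0, 0, 0.105]},
  {"grip": 0, "xyz": [171, -1, 46], "angular": [0, 0, 0.105]},
])

```text
time_s: 22.5
tcp_pos: [0.4625, -0.1065, 0.0948]
ee_rot: [[-0.004, -1.0, 0.0], [-1.0, 0.004, -0.0], [0.0, -0.0, -1.0]]
wrist_force: [0.1, 0.4, -0.7]
gripper_width: 0.007
gripper_force: 0.0
```

```bash
python3 st.py
```

```text
22.5 [ 0.4625 -0.1065  0.0948] tool F [-0.41 -0.13  0.74] [ 0.04  0.1  -0.  ] 0.006855260517576688 yaw -90.21
```

Request:
move_arm([
  {"grip": 0, "xyz": [0, 0, 6], "angular": [0, 0, 0]},
  {"grip": 0, "xyz": [0, 0, 10], "angular": [0, 0, 0]},
  {"grip": 0, "xyz": [0, 0, 12], "angular": [0, 0, 0]},
  {"grip": 0, "xyz": [0, 0, 12], "angular": [0, 0, 0]},
  {"grip": 0, "xyz": [0, 0, 12], "angular": [0, 0, 0]},
])

```text
time_s: 23.0
tcp_pos: [0.4623, -0.1065, 0.0826]
ee_rot: [[-0.004, -1.0, 0.0], [-1.0, 0.004, 0.0], [-0.0, -0.0, -1.0]]
wrist_force: [-0.2, -0.3, 0.1]
gripper_width: 0.009
gripper_force: 0.0
```

Request:
move_arm([
  {"grip": 0, "xyz": [0, 0, 0.5], "angular": [0, 0, 0]},
  {"grip": 0, "xyz": [0, 0, 1], "angular": [0, 0, 0]},
  {"grip": 0, "xyz": [0, 0, 1], "angular": [0, 0, 0]},
  {"grip": 0, "xyz": [0, 0, 1], "angular": [0, 0, 0]},
])

```text
time_s: 23.4
tcp_pos: [0.4623, -0.1065, 0.0824]
ee_rot: [[-0.004, -1.0, 0.0], [-1.0, 0.004, -0.0], [0.0, -0.0, -1.0]]
wrist_force: [-2.1, 1.5, 6.2]
gripper_width: 0.004
gripper_force: 3.4
```

Request:
move_arm([
  {"grip": 0, "xyz": [0, 0, 0.5], "angular": [0, 0, 0]},
  {"grip": 0, "xyz": [0, 0, 0.9], "angular": [0, 0, 0]},
  {"grip": 0, "xyz": [0, 0, 0.9], "angular": [0, 0, 0]},
  {"grip": 0, "xyz": [0, 0, 0.9], "angular": [0, 0, 0]},
  {"grip": 0, "xyz": [0, 0, 0.9], "angular": [0, 0, 0]},
])

```text
time_s: 23.9
tcp_pos: [0.4623, -0.1065, 0.0823]
ee_rot: [[-0.003, -1.0, 0.001], [-1.0, 0.003, -0.0], [0.0, -0.001, -1.0]]
wrist_force: [-4.2, 3.5, 12.9]
gripper_width: 0.005
gripper_force: 6.6
```

Request:
move_arm([
  {"grip": 0, "xyz": [0, 0, -2], "angular": [0, 0, 0]},
  {"grip": 0, "xyz": [0, 0, -5], "angular": [0, 0, 0]},
  {"grip": 0, "xyz": [2, -2.5, -5], "angular": [0, 0, 0]},
  {"grip": 0, "xyz": [2, -2.5, -5], "angular": [0, 0, 0]},
  {"grip": 0, "xyz": [2, -2.5, -3], "angular": [0, 0, 0]},
  {"grip": 0, "xyz": [2, -2.5, -1.5], "angular": [0, 0, 0]},
  {"grip": 0, "xyz": [2, -2.5, -0.8], "angular": [0, 0, 0]},
  {"grip": 0, "xyz": [2, -2.5, -0.8], "angular": [0, 0, 0]},
])

```text
time_s: 24.7
tcp_pos: [0.4646, -0.1086, 0.0823]
ee_rot: [[-0.003, -1.0, -0.001], [-1.0, 0.003, -0.0], [0.0, 0.001, -1.0]]
wrist_force: [-3.9, 1.7, 9.8]
gripper_width: 0.005
gripper_force: 5.0
```

Request:
move_arm([
  {"grip": 0, "xyz": [0, 0, 0.4], "angular": [0, 0, 0]},
  {"grip": 0, "xyz": [0, 0, 0.6], "angular": [0, 0, 0]},
  {"grip": 0, "xyz": [0, 0, 0.6], "angular": [0, 0, 0]},
  {"grip": 0, "xyz": [0, 0, 0.6], "angular": [0, 0, 0]},
])

```text
time_s: 25.1
tcp_pos: [0.4646, -0.1086, 0.0823]
ee_rot: [[-0.003, -1.0, -0.0], [-1.0, 0.003, -0.001], [0.001, 0.0, -1.0]]
wrist_force: [-4.1, 1.1, 13.8]
gripper_width: 0.006
gripper_force: 7.0
```

Request:
move_arm([
  {"grip": 0, "xyz": [0, 0, 0.3], "angular": [0, 0, 0]},
  {"grip": 0, "xyz": [0, 0, 0.3], "angular": [0, 0, 0]},
  {"grip": 0, "xyz": [0, 0, 0.3], "angular": [0, 0, 0]},
  {"grip": 0, "xyz": [0, 0, 0.3], "angular": [0, 0, 0]},
])

```text
time_s: 25.5
tcp_pos: [0.4646, -0.1086, 0.0823]
ee_rot: [[-0.003, -1.0, -0.0], [-1.0, 0.003, -0.001], [0.001, 0.0, -1.0]]
wrist_force: [-3.9, 2.6, 15.6]
gripper_width: 0.005
gripper_force: 8.0
```

Request:
move_arm([
  {"grip": 0, "xyz": [0, 0, -2], "angular": [0, 0, 0]},
  {"grip": 0, "xyz": [0, 0, -8], "angular": [0, 0, 0]},
  {"grip": 0, "xyz": [0, 0, -30], "angular": [0, 0, 0]},
  {"grip": 0, "xyz": [-5, 0, -70], "angular": [0, 0, 0]},
  {"grip": 0, "xyz": [-50, 0, -90], "angular": [0, 0, 0]},
  {"grip": 0, "xyz": [-95, 0, -90], "angular": [0, 0, 0]},
  {"grip": 0, "xyz": [-140, 0, -90], "angular": [0, 0, 0]},
  {"grip": 0, "xyz": [-160, 0, -90], "angular": [0, 0, 0]},
  {"grip": 0, "xyz": [-160, 0, -90], "angular": [0, 0, 0]},
  {"grip": 0, "xyz": [-160, 0, -90], "angular": [0, 0, 0]},
])

```text
time_s: 26.5
tcp_pos: [0.465, 0.0515, 0.1703]
ee_rot: [[-0.003, -1.0, -0.001], [-1.0, 0.003, -0.0], [0.0, 0.001, -1.0]]
wrist_force: [-0.2, -1.0, 0.4]
gripper_width: 0.005
gripper_force: 0.0
```

```bash
python3 st.py; python3 - <<'E'
from h import *
c=cap('top');d=cap('side');g=lambda a:cv2.cvtColor(np.ascontiguousarray(a),cv2.COLOR_RGB2GRAY).astype(np.float32)
for n,k,(x0,y0,x1,y1) in(('top',c,(350,165,435,250)),('side',d,(290,138,355,210))):
    o=cv2.imread(f'pics/{n}0.png')[:,:,::-1];print(n,cv2.phaseCorrelate(g(o[y0:y1,x0:x1]),g(k['img'][y0:y1,x0:x1])))
w=cap('wrist');m=mask(w,(98,110,50),(130,255,255),(230,0,400,240));p=big(m);b,q=rect(w,m,.012);print(p.min(0),p.max(0),[np.round(v,1) for v in b],q.round(1).tolist())
E
```

```text
26.5 [0.465  0.0515 0.1703] tool F [ 1.01  0.17 -0.37] [0.02 0.1  0.03] 0.004549668233446188 yaw -90.18
top ((-0.04239565831497316, -0.03275621118854133), 0.9982629222634398)
side ((0.05497327043433842, -0.012298830770383518), 0.4835663780018135)
[302  22] [345 119] [array([456.9, -62.7]), array([32. , 80.8]), np.float64(6.2)] [[436.70001220703125, -24.200000762939453], [445.29998779296875, -104.5999984741211], [477.20001220703125, -101.19999694824219], [468.5, -20.799999237060547]]
```

The stand hasn't moved, the wedge is still in place, and the nut held firm under about 15 N. Handing in.

```bash
python3 -c "
from station import r
print(r.finish_job())"
```

```text
the job is handed in; nothing more can be done
None
```

The job is handed in: the packer is flat under the seized foot, the wedge was driven in until it bore at about 5.5 N, and the nut held without give under a push of about 15 N; the stand did not measurably move in the camera views, and both shims were left in place.

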